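# Dial the combination of the red key box

## Robot

A 6-joint arm with a two-finger parallel gripper is mounted at the origin on the work surface. World frame = base frame: x ahead of the robot, y to its left, z up, the work surface at z = 0. Lengths are in m, angles in rad, forces in N, time in s.
With the tool pointing down it reaches from about 0.35 to 0.775 m from the base axis. Payload 7.3 kg.
Tool frame: the origin (TCP) lies at the centre of the arm's flange, where the gripper is bolted on; the fingertips stand 178 mm ahead of it and the grasp point (between the pads) lies 159 mm ahead of it; z points along the fingers, y is the line along which they close (so a half turn about z gives the same grasp; the last joint's range is limited). The gripper opens to 92 mm and grips with 3 to 60 N. Pads are 19 mm wide; open, the fingers measure 130 mm over their backs; the gripper's body (75 mm by 190 mm) begins 47 mm behind the grasp point.
Start: joints at [0.99, 0.342, 1.524, -0, 1.275, -0.146], TCP at [0.221, 0.476, 0.405] pointing down, gripper open.
Joint ranges: [-2.53, 2.53], [-0.77, 2.02], [0.04, 2.7], [-1, 4.14], [0.28, 2.66], [-3.11, 3.11]. Speed limits (rad/s): [2.57, 2.57, 3.14, 3.14, 3.14, 3.14].

## Interface

Orientations are given as [roll, pitch, yaw] about the fixed x, y, z axes, in that order (R = Rz(yaw) Ry(pitch) Rx(roll)).
In Python, from cell import telemetry, vision, ticket gives the robot as it stands.
- The arm moves only by the shell command python3 -m crank 'ROWS' [FORCE]. ROWS is JSON, a list of rows, each a list of 5 numbers: the gripper command: -1 is shut, 1 is fully open, values between are in proportion, then the shift along the tool's x, y, z in mm, then the turn about the tool's z in rad. In form: [[fingers, dx, dy, dz, roll], ...]. A call has 1 to 12 rows; each row is the pose to reach, as a shift and turn from the pose commanded when the call began, along the tool's axes at that moment; what a row does not reach only later rows make up. A row lasts 1/12 s, in which the tool goes at most 41.7 mm and 7.16 degrees, less where a joint would pass 70% of its speed; a pose out of reach is approached as far as the arm can. A call with a gripper value outside its range is refused whole. The fingers move at their own pace and stop on an object; FORCE is the grip in N (left out, the last holds). Time passes only in rows, so rows that repeat a pose let the fingers close. It gives the time, the measured TCP pose, the force, the opening and the grip force at its end, in the units of the state.
- telemetry.observe(): the state, without advancing time (a new reading comes with each control period).
- vision.read_camera(name): name is "scene" or "top" or "wrist"; returns (picture, depth): 384x512x3 uint8, red, green, blue; 384x512 float32, m along the optical axis (not along the pixel's ray), 0 where there is no reading.
- vision.get_calibration(name): a dict with "camera_matrix" (3x3 intrinsics, pixels), "rvec" (rotation vector, rad) and "tvec" (3), from world to camera coordinates, as OpenCV has them. Camera axes: x right, y down, z forward; pixel columns grow to the right and rows downward; lengths in m; the calibration is good to about 2 mm. A picture is of the moment at which its call begins: read the wrist's pose just before it. get_calibration takes no time and is no camera call; for the wrist camera it gives the pose at the moment of the call.
- ticket.hand_in(): hands the job in; it is judged then, once.
The state is a dict: "time": time; "qpos": joint angles; "qvel": joint speeds; "joint_efforts": joint torques, N m; "tool_pos": TCP position; "tool_rot": TCP orientation; "contact_force": force on the tool from outside, world axes, zero at the start; "torque": the same for the moment, N m; "opening": finger opening in m; "grip_force": force on a finger pad.
Only numpy, scipy, OpenCV 4.12 (cv2) and the standard library are available. Lean on these libraries where they do the work, as an engineer would, in place of code of your own. Each camera call takes 0.05 s, during which the arm holds its last target. There are 200 camera calls.

## Task

On the bench stand a red key box and a blue cash box, each with a combination dial on its lid. Dial the red box's two-number combination: turn its dial left (anticlockwise seen from above) until the pointer is at 40 left, the yellow mark, pause there with the dial still for about a second, then turn it right (clockwise) to 30 right, the blue mark, and let go. Leave the blue box's dial alone.

Things in the scene. Friction and masses are not known exactly. Their poses are not given: they have to be found in the camera images.
- key_box: Red painted steel box, 200 x 150 x 100 mm high, fixed to the bench; yaw within 20 degrees. Origin: centre of its underside. Its x axis (200 mm side) points away from the robot, to the white zero mark. On its lid a fixed dark plate, 116 mm across, top 103 mm above the bench, bears a tick every 10 degrees, a broad yellow mark at 40 left and a broad blue mark at 30 right of zero.
- key_dial_grip (a point): Grip point of the red box's dial: on its vertical axis over the lid's centre, 134 mm above the bench. Black disc 68 mm across, upper face at 111 mm; on it a grey grip bar 58 long, 16 wide, 34 mm high (top at 145 mm), to be pinched across its width from above. Turns with the dial: x along the bar to its pointer end (red line on top and end), y across it, z up.
- key_dial (a joint): Angle of the red box's dial in rad: 0 when the pointer is at the white zero mark, positive to the left (anticlockwise from above), so 40 left is +0.698 and 30 right is -0.524. One scale unit is one degree. Stops at +/-1.31 rad. Light friction (about 0.06 N m) holds it where it is left; no spring, no clicks.
- cash_dial_pointer (a point): Pointer tip of the dial on the blue cash box (box and dial the same as the red ones but for colour, also fixed): on top of the bar's pointer end, 29 mm from that dial's axis, 145 mm above the bench; x points along the bar from the axis to the pointer end, z up. Leave this dial as it is.

How it is judged:
By the outcome, as a careful person would: the job done as asked, in the order asked, and still so for the second after the job is handed in, with the robot touching nothing.
It also fails if it takes over 35 s, if anything falls off the work surface, if the arm or the gripper's body presses on something with over 40 N, if the wrist force passes 120 N, or if a joint passes its speed limit or range.

## Working session

There is one attempt and no reset: what is moved stays moved. The work goes in short steps, Python scripts to look and compute and a shell command to move; the robot and the scene stay as the last step left them, time stands still between calls to the robot, and variables do not carry over. Pictures are saved under pics/ and viewed, at most 10 in all, crops included, and the job is handed in when it is done.

```bash
mkdir -p pics; ls; cat > h.py <<'E'
import numpy as np, cv2
from cell import telemetry, vision, ticket
def cam(n):
    c=vision.get_calibration(n); K=np.array(c["camera_matrix"],float); R=cv2.Rodrigues(np.array(c["rvec"],float))[0]; t=np.array(c["tvec"],float).ravel()
    p,d=vision.read_camera(n); return p,d,K,R,t
def ray(px,z,K,R,t):
    px=np.atleast_2d(px).astype(float); v=np.c_[px,np.ones(len(px))]@np.linalg.inv(K).T@R; o=-R.T@t
    return o+v*((z-o[2])/v[:,2])[:,None]
def save(n,p): cv2.imwrite('pics/'+n,cv2.cvtColor(p,cv2.COLOR_RGB2BGR))
E
python3 - <<'E'
from h import *
s=telemetry.observe(); print(s)
for n in("top",):
    p,d,K,R,t=cam(n); save(n+'.png',p); np.savez(n+'.npz',p=p,d=d,K=K,R=R,t=t); print(-R.T@t)
    hsv=cv2.cvtColor(p,cv2.COLOR_RGB2HSV)
    m=((hsv[...,0]<8)|(hsv[...,0]>172))&(hsv[...,1]>120)&(hsv[...,2]>50)
    cs,_=cv2.findContours(m.astype(np.uint8),0,2)
    for c in cs:
        if cv2.contourArea(c)>15: 
            r=cv2.minAreaRect(c); print(cv2.contourArea(c),r,ray(cv2.boxPoints(r),.1,K,R,t).round(3).tolist(), ray(r[0],.1,K,R,t))
E
```

```text
pics
{'time': 0.0, 'qpos': array([ 9.90003679e-01,  3.42705380e-01,  1.52499448e+00,  3.13453689e-07,
        1.27538911e+00, -1.46014549e-01]), 'qvel': array([ 0.00051618, -0.001126  ,  0.00040213, -0.00012001, -0.00016076,
        0.00134339]), 'joint_efforts': array([ 1.23628652e-04, -4.31256759e+01, -2.44217688e+01,  7.16289645e-02,
        5.61873545e-02, -1.03188765e-04]), 'tool_pos': array([0.22104911, 0.47605172, 0.40406163]), 'tool_rot': array([-3.1401123e+00, -2.1800511e-04,  2.7068143e+00]), 'contact_force': array([ 0.16498358,  0.04178356, -1.0679169 ]), 'torque': array([0.0187688 , 0.00273861, 0.03659889]), 'grip_force': 0.0, 'opening': 0.09192971458931222}
[ 0.48099271 -0.01174805  0.75240536]
63.5 ((363.0000305175781, 211.50003051757812), (19.091880798339844, 4.949747085571289), 45.0) [[0.531, -0.196, 0.1], [0.537, -0.203, 0.1], [0.512, -0.226, 0.1], [0.506, -0.22, 0.1]] [[ 0.52133783 -0.21115848  0.1       ]]
8649.0 ((177.88670349121094, 207.72442626953125), (108.6670913696289, 83.8628921508789), 81.6897201538086) [[0.623, 0.22, 0.1], [0.644, 0.066, 0.1], [0.446, 0.038, 0.1], [0.427, 0.187, 0.1]] [[0.5334155 0.1279278 0.1      ]]
```

View pics/top.png

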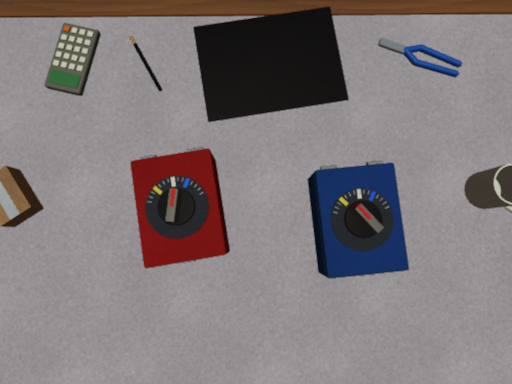

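The top view shows the red box with its plate at about (177,207), white mark (172,182), yellow (157,190), blue (186,183), and its pointer near zero. The blue box is at (360,220). Next I'll measure the red plate and its marks.

```bash
cat > m.py <<'E'
from h import *
def measure(p,K,R,t,cpx=None,rad=80):
    hsv=cv2.cvtColor(p,cv2.COLOR_RGB2HSV); H,S,V=[hsv[...,i].astype(int) for i in range(3)]
    red=((H<8)|(H>172))&(S>120)&(V>50)
    cs,_=cv2.findContours(red.astype(np.uint8),cv2.RETR_CCOMP,cv2.CHAIN_APPROX_NONE)
    out={}
    hole=max([c for c in cs if cv2.contourArea(c)<.6*red.size],key=cv2.contourArea)
    lid=np.zeros(red.shape,np.uint8); cv2.drawContours(lid,[hole],-1,1,-1)
    inner=lid.astype(bool)&~red
    n,l,st,ce=cv2.connectedComponentsWithStats(inner.astype(np.uint8))
    i=1+np.argmax(st[1:,4]); c,_=cv2.findContours((l==i).astype(np.uint8),0,cv2.CHAIN_APPROX_NONE)
    w=ray(cv2.convexHull(max(c,key=cv2.contourArea))[:,0],.103,K,R,t)[:,:2]
    A=np.c_[2*w,np.ones(len(w))]; s=np.linalg.lstsq(A,(w**2).sum(1),rcond=None)[0]; C=s[:2]; print('plate C',C.round(4),'r',np.sqrt(s[2]+C@C).round(4))
    plate=cv2.convexHull(max(c,key=cv2.contourArea)); pm=np.zeros(red.shape,np.uint8); cv2.drawContours(pm,[plate],-1,1,-1); pm=pm>0
    for nme,m,z in(('yellow',(abs(H-27)<7)&(S>130)&(V>100),.103),('blue',(abs(H-110)<14)&(S>130)&(V>80),.103),('white',(S<50)&(V>190),.103),('redline',red,.145)):
        m=(m&pm).astype(np.uint8)
        if nme=='redline': # keep components away from rim
            pass
        n,l,st,ce=cv2.connectedComponentsWithStats(m)
        for k in sorted(range(1,n),key=lambda k:-st[k,4])[:2]:
            q=ray(ce[k],z,K,R,t)[0,:2]-C; print(nme,st[k,4],ce[k].round(1),'ang',np.degrees(np.arctan2(q[1],q[0])).round(1),'r',np.hypot(*q).round(4))
    return C
E
python3 - <<'E'
from m import *
f=np.load('top.npz'); measure(f['p'],f['K'],f['R'],f['t'])
E
```

```text
plate C [0.5357 0.1298] r 0.057
yellow 47 [157.1 189.8] ang 49.1 r 0.0472
blue 54 [185.7 182.6] ang -20.6 r 0.0465
white 17 [172.7 181.5] ang 9.2 r 0.0464
redline 78 [172.1 196. ] ang -6.0 r 0.0145
redline 3 [183. 176.] ang -22.1 r 0.0525
```

```bash
python3 -m crank '[[1,-36,-15,0,-0.03],[1,-72,-30,0,-0.06],[1,-108,-45,0,-0.09],[1,-144,-60,0,-0.12],[1,-180,-76,0,-0.15],[1,-216,-91,0,-0.18],[1,-252,-106,0,-0.21],[1,-288,-121,0,-0.24],[1,-324,-136,0,-0.27],[1,-360,-151,0,-0.30],[1,-396,-166,0,-0.33],[1,-431,-181,0,-0.33]]' 20; python3 -m crank '[[1,0,0,0,0],[1,0,0,0,0],[1,0,0,0,0],[1,0,0,0,0]]'; python3 - <<'E'
from m import *
s=telemetry.observe(); print(s['time'],s['tool_pos'],s['tool_rot'])
p,d,K,R,t=cam('wrist'); save('w1.png',p); np.savez('w1.npz',p=p,d=d,K=K,R=R,t=t); print(-R.T@t)
measure(p,K,R,t)
E
```

```text
time: 1.05
tool_pos: [0.5368, 0.1286, 0.4043]
tool_rot: [-3.142, -0.001, 3.038]
contact_force: [0.4, -1.3, 0.0]
opening: 0.0921
grip_force: 0.0
time: 1.38
tool_pos: [0.535, 0.1314, 0.4045]
tool_rot: [3.141, -0.001, 3.038]
contact_force: [-0.2, 0.0, -0.2]
opening: 0.0912
grip_force: 0.0
1.3833 [0.53502244 0.13139926 0.40452048] [ 3.14137110e+00 -9.98689396e-04  3.03792600e+00]
[0.46128437 0.1390388  0.38334289]
plate C [0.537  0.1308] r 0.0572
yellow 182 [302.4 223.4] ang 48.2 r 0.0471
blue 161 [243.4 243.3] ang -22.0 r 0.048
white 131 [272.4 243.4] ang 9.0 r 0.048
white 12 [317.2 198.8] ang 78.0 r 0.0503
redline 340 [257.9 225.4] ang -7.3 r 0.0136
redline 6 [256.5 255. ] ang -8.1 r 0.0375
```

View pics/w1.png

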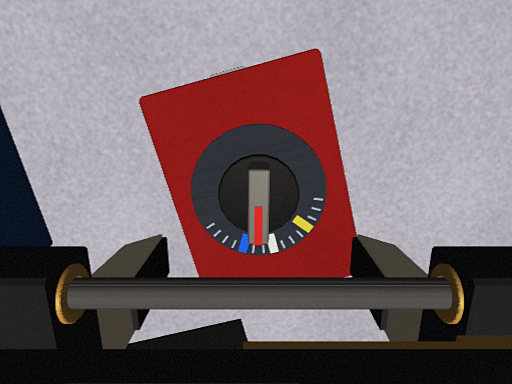

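The wrist view shows the bar upright at about (258,200), so it is aligned with the tool x axis. The yellow mark is at (302,223), white (272,243) and blue (243,243). Only a 1 to 2 mm correction is needed before going down and gripping.

```bash
python3 -m crank '[[1,-1.5,-1,30,0],[1,-1.5,-1,60,0],[1,-1.5,-1,85,0],[1,-1.5,-1,100,0],[1,-1.5,-1,110,0],[1,-1.5,-1,110,0],[1,-1.5,-1,110,0],[0,-1.5,-1,110,0],[-0.6,-1.5,-1,110,0],[-1,-1.5,-1,110,0],[-1,-1.5,-1,110,0],[-1,-1.5,-1,110,0]]' 20; python3 -m crank '[[-1,0,0,0,0],[-1,0,0,0,0],[-1,0,0,0,0],[-1,0,0,0,0]]'; python3 - <<'E'
from m import *
s=telemetry.observe(); print(s['time'],s['tool_pos'],s['tool_rot'],s['contact_force'],s['torque'],s['opening'],s['grip_force'])
for n in('wrist','top'):
    p,d,K,R,t=cam(n); save(n+'2.png',p); np.savez(n+'2.npz',p=p,d=d,K=K,R=R,t=t)
f=np.load('top.npz')
# box yaw from lid rectangle (top view), edges at z=.1, and line through marks yellow->blue
for g in('top','w1'):
    f=np.load(g+'.npz'); K,R,t=f['K'],f['R'],f['t']
    px={'top':[(157.1,189.8),(185.7,182.6)],'w1':[(302.4,223.4),(243.4,243.3)]}[g]
    q=ray(px,.103,K,R,t)[:,:2]; v=q[0]-q[1]; print(g,'yaw from chord',np.degrees(np.arctan2(v[1],v[0]))-95)
    m=cv2.cvtColor(f['p'],cv2.COLOR_RGB2HSV); m=(((m[...,0]<8)|(m[...,0]>172))&(m[...,1]>120)&(m[...,2]>100)).astype(np.uint8)
    c=max(cv2.findContours(m,0,1)[0],key=cv2.contourArea)
    w=ray(c[:,0],.1,K,R,t)[:,:2].astype(np.float32); print(cv2.minAreaRect(w*1000))
E
```

```text
time: 2.43
tool_pos: [0.5372, 0.1293, 0.2952]
tool_rot: [3.141, 0.001, 3.037]
contact_force: [0.1, -0.1, -0.2]
opening: 0.063
grip_force: 0.0
time: 2.77
tool_pos: [0.5372, 0.1293, 0.2947]
tool_rot: [3.142, -0.0, 3.037]
contact_force: [0.8, 0.4, -0.1]
opening: 0.0365
grip_force: 0.0
2.7667 [0.53717461 0.12930521 0.29471809] [ 3.14150348e+00 -1.05358439e-05  3.03675785e+00] [ 0.77212475  0.39757478 -0.14643031] [-0.00417258  0.00077304 -0.02108931] 0.036549211207071525 0.0
top yaw from chord 8.55789474966899
((535.1492919921875, 129.45315551757812), (197.46617126464844, 146.9571990966797), 8.63074016571045)
w1 yaw from chord 8.996307002658085
((536.5147705078125, 130.94625854492188), (196.55023193359375, 146.8561248779297), 8.738235473632812)
```

```bash
python3 -m crank '[[-1,1,1,0,0],[-1,1,1,0,0],[-1,1,1,0,0],[-1,1,1,0,0],[-1,1,1,0,0],[-1,1,1,0,0],[-1,1,1,0,0],[-1,1,1,0,0]]' 20; python3 - <<'E'
from m import *
s=telemetry.observe(); print(s['time'],s['tool_pos'],s['tool_rot'],s['contact_force'],s['torque'],s['opening'],s['grip_force'])
E
```

```text
time: 3.53
tool_pos: [0.5362, 0.1305, 0.2947]
tool_rot: [3.141, -0.0, 3.037]
contact_force: [-1.7, 2.3, -0.4]
opening: 0.0159
grip_force: 20.0
3.5333 [0.53618927 0.13051088 0.29468297] [ 3.14134421e+00 -3.10251140e-04  3.03680768e+00] [-1.68930732  2.34230456 -0.37859327] [0.32851202 0.18522469 0.0154058 ] 0.015913227404872946 19.966441690921783
```

Gripped at 16 mm opening and 20 N. Now turning left by 0.95 rad.

```bash
python3 -m crank '[[-1,0,0,0,-0.05],[-1,0,0,0,-0.14],[-1,0,0,0,-0.23],[-1,0,0,0,-0.32],[-1,0,0,0,-0.41],[-1,0,0,0,-0.50],[-1,0,0,0,-0.59],[-1,0,0,0,-0.68],[-1,0,0,0,-0.77],[-1,0,0,0,-0.85],[-1,0,0,0,-0.91],[-1,0,0,0,-0.94]]'; python3 -m crank '[[-1,0,0,0,-0.01],[-1,0,0,0,-0.01],[-1,0,0,0,-0.01]]'; python3 - <<'E'
from m import *
s=telemetry.observe(); print(s['time'],s['tool_pos'],s['tool_rot'],s['contact_force'],s['torque'],s['opening'],s['grip_force'])
y=np.degrees(s['tool_rot'][2]); print('bar yaw',y+180 if y<0 else y-180)
p,d,K,R,t=cam('wrist'); save('w3.png',p); np.savez('w3.npz',p=p,d=d,K=K,R=R,t=t)
p,d,K,R,t=cam('top'); save('t3.png',cv2.resize(p[140:270,110:250],None,fx=4,fy=4))
E
```

```text
time: 4.53
tool_pos: [0.5362, 0.1304, 0.2947]
tool_rot: [3.141, -0.0, -2.303]
contact_force: [0.5, 1.0, 0.9]
opening: 0.0159
grip_force: 20.0
time: 4.78
tool_pos: [0.5362, 0.1304, 0.2947]
tool_rot: [3.141, -0.0, -2.297]
contact_force: [-1.2, 0.7, -0.4]
opening: 0.0158
grip_force: 20.0
4.7833 [0.53622267 0.13039721 0.29467598] [ 3.14140707e+00 -1.74435952e-04 -2.29721329e+00] [-1.15599281  0.6734699  -0.43046426] [0.26936311 0.26176161 0.02345877] 0.015771843856617597 19.967559278011322
bar yaw 48.379373994736824
```

View pics/w3.png

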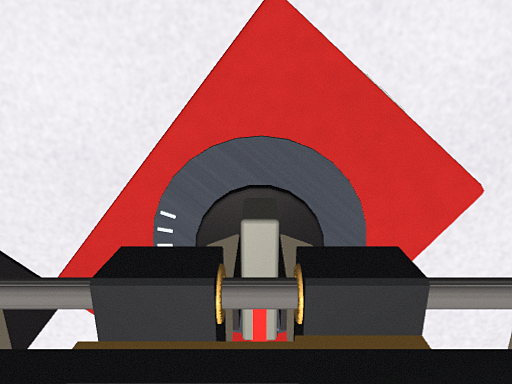

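The wrist view shows the bar pinched upright at (260,260), its red line at (260,322), and the box turned beneath it. I'll check the box yaw from the lid edges in this view.

```bash
python3 - <<'E'
from m import *
f=np.load('w3.npz'); p,K,R,t=[f[k] for k in('p','K','R','t')]
h=cv2.cvtColor(p,cv2.COLOR_RGB2HSV); m=((h[...,0]<8)|(h[...,0]>172))&(h[...,1]>120)&(h[...,2]>190)
def fit(pts):
    w=ray(pts,.1,K,R,t)[:,:2].astype(np.float32); vx,vy,_,_=cv2.fitLine(w,cv2.DIST_HUBER,0,.001,.001).ravel(); return np.degrees(np.arctan2(vy,vx))
print('left edge',fit([(np.argmax(m[r]),r) for r in range(20,230)]))
print('right-top edge',fit([(511-np.argmax(m[r][::-1]),r) for r in range(20,170)]))
print('right-low',fit([(511-np.argmax(m[r][::-1]),r) for r in range(200,240)]))
# bar sides
q=ray([(260,225),(260,335)],.145,K,R,t)[:,:2]; v=q[1]-q[0]; print('bar',np.degrees(np.arctan2(v[1],v[0])))
E
```

```text
left edge 8.642698
right-top edge -81.3522
right-low 8.544455
bar 48.41811442154937
```

View pics/t3.png

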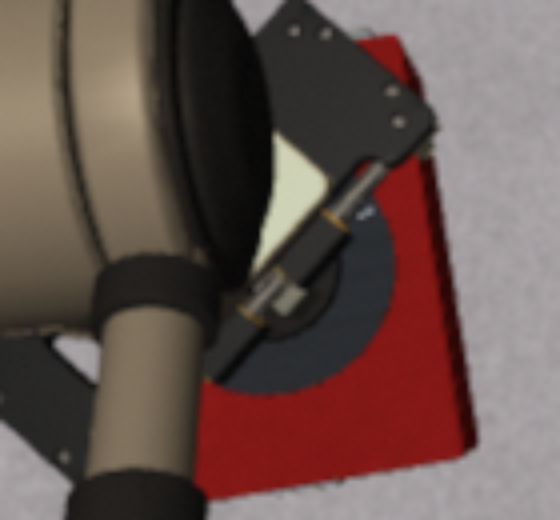

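The lid edges give a box yaw of 8.65°, so the dial stands at 39.75 left. The top view is blocked by the arm. Next: pause, then turn right by 1.217 rad.

```bash
python3 -m crank '[[-1,0,0,0,0],[-1,0,0,0,0],[-1,0,0,0,0],[-1,0,0,0,0],[-1,0,0,0,0],[-1,0,0,0,0],[-1,0,0,0,0],[-1,0,0,0,0],[-1,0,0,0,0],[-1,0,0,0,0]]'; python3 -m crank '[[-1,0,0,0,0.05],[-1,0,0,0,0.14],[-1,0,0,0,0.23],[-1,0,0,0,0.32],[-1,0,0,0,0.41],[-1,0,0,0,0.50],[-1,0,0,0,0.59],[-1,0,0,0,0.68],[-1,0,0,0,0.77],[-1,0,0,0,0.86],[-1,0,0,0,0.95],[-1,0,0,0,1.04]]'; python3 -m crank '[[-1,0,0,0,0.08],[-1,0,0,0,0.13],[-1,0,0,0,0.16],[-1,0,0,0,0.177],[-1,0,0,0,0.177],[-1,0,0,0,0.177],[-1,0,0,0,0.177]]'; python3 -c "
from m import *
s=telemetry.observe();print(s['time'],np.degrees(s['tool_rot'][2])-180,s['contact_force'],s['torque'])"
```

```text
time: 5.72
tool_pos: [0.5362, 0.1304, 0.2947]
tool_rot: [3.141, -0.0, -2.296]
contact_force: [-2.2, 0.1, 0.3]
opening: 0.0158
grip_force: 20.0
time: 6.72
tool_pos: [0.5362, 0.1305, 0.2947]
tool_rot: [3.141, -0.0, 2.942]
contact_force: [-2.2, 1.6, 1.2]
opening: 0.0158
grip_force: 20.0
time: 7.3
tool_pos: [0.5362, 0.1306, 0.2947]
tool_rot: [3.141, -0.0, 2.77]
contact_force: [-2.1, 2.0, -0.7]
opening: 0.0157
grip_force: 20.0
7.3 -21.269619039210113 [-2.13968318  2.03509487 -0.68306122] [ 0.41243275  0.47087292 -0.0624993 ]
```

Bar yaw is -21.27°, so the dial stands at 29.9 right. Now release and retreat straight up.

```bash
python3 -m crank '[[-0.5,0,0,0,0],[-0.2,0,0,0,0],[0,0,0,0,0],[0.2,0,0,0,0],[0.2,0,0,0,0],[0.2,0,0,0,0],[0.2,0,0,0,0],[0.2,0,0,0,0]]'; python3 -m crank '[[0.2,0,0,-10,0],[0.2,0,0,-25,0],[0.2,0,0,-45,0],[0.2,0,0,-70,0],[0.2,0,0,-95,0],[0.2,0,0,-110,0],[0.2,0,0,-110,0],[0.2,0,0,-110,0],[0.2,0,0,-110,0]]'; python3 - <<'E'
from m import *
p,d,K,R,t=cam('wrist'); save('w4.png',p); measure(p,K,R,t)
E
```

```text
time: 7.97
tool_pos: [0.5363, 0.1304, 0.2947]
tool_rot: [3.142, 0.0, 2.77]
contact_force: [-0.0, -0.0, 0.5]
opening: 0.0549
grip_force: 0.0
time: 8.72
tool_pos: [0.536, 0.1304, 0.4039]
tool_rot: [-3.141, -0.001, 2.77]
contact_force: [-0.5, 1.1, 0.6]
opening: 0.0549
grip_force: 0.0
plate C [0.537 0.131] r 0.0572
yellow 187 [311.2 210.3] ang 48.2 r 0.0469
blue 94 [259.5 248.7] ang -21.7 r 0.0521
white 159 [286.5 237.2] ang 8.2 r 0.0473
white 18 [320.  192.5] ang 68.0 r 0.0507
redline 333 [259.8 223.8] ang -22.0 r 0.0132
redline 6 [192.  190.5] ang -125.4 r 0.0502
```

View pics/w4.png

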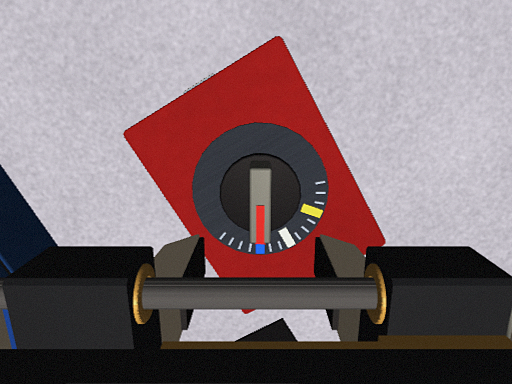

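The pointer's red line at (260,224) points straight at the blue mark (260,249), and the gripper is clear of the dial. Handing in.

```bash
python3 -c "
from cell import ticket; print(ticket.hand_in())"
```

```text
the job is handed in; nothing more can be done
None
```

I dialled the red box to about 40 left (measured 39.75), held it still for just over a second, turned it to about 30 right (measured 29.9) and let go; the blue dial was not touched, and the job was handed in at about 9 s.

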